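# Open the drainer flap and lay the blue cup on the tea tray

## Robot

A 6-joint arm with a two-finger parallel gripper is mounted at the origin on the work surface. World frame = base frame: x ahead of the robot, y to its left, z up, the work surface at z = 0. Lengths are in m, angles in degrees, forces in N, time in s.
With the tool pointing down it reaches from about 0.4 to 0.825 m from the base axis. Payload 7 kg.
Tool frame: the origin (TCP) lies midway between the tips of the shut fingers; the grasp point (between the pads) lies 19 mm behind it (ctrl.hold_point_z is the distance from the TCP to the grasp point, in m); z points along the fingers, y is the line along which they close (so a half turn about z gives the same grasp; the last joint's range is limited). The gripper opens to 88 mm and grips with 3 to 60 N. Pads are 19 mm wide; open, the fingers measure 130 mm over their backs; the gripper's body (78 mm by 193 mm) begins 47 mm behind the grasp point.
Start: joints at [16.507, 20.546, 0.682, 0, -70.136, -16.507], TCP at [0.675, -0, 0.227] pointing down, gripper open.
Joint ranges: [-176.03, 176.03], [-82.01, 121.73], [-58.28, 71.71], [-173.87, 95.51], [-174.79, -0.11], [-173.66, 173.66]. Speed limits (degrees/s): [136.94, 136.94, 172.46, 180, 180, 180].

## Interface

Orientations are given as [roll, pitch, yaw] about the fixed x, y, z axes, in that order (R = Rz(yaw) Ry(pitch) Rx(roll)).
In Python, from plant import ctrl gives the robot as it stands.
- The arm moves only by the tool apply_moves, never from a script. Its argument "deltas" is a list of rows, each an object with "fingers": the finger opening in mm, from 0 to 87.6; "delta_pos": the shift along the tool's x, y, z in mm, a list of three; "angular": the turn, a rotation vector about the tool's x, y, z in degrees, a list of three. A call has 1 to 10 rows; each row is the pose to reach, as a shift and turn from the pose commanded when the call began, along the tool's axes at that moment; what a row does not reach only later rows make up. A row lasts 1/10 s, in which the tool goes at most 50 mm and 8.59 degrees, less where a joint would pass 70% of its speed; a pose out of reach is approached as far as the arm can. A call with a gripper value outside its range is refused whole. The fingers move at their own pace and stop on an object; the grip force is fixed at half the most. Time passes only in rows, so rows that repeat a pose let the fingers close. It gives the time, the measured TCP pose, the force, the opening and the grip force at its end, in the units of the state.
- ctrl.get_obs(): the state, without advancing time (a new reading comes with each control period).
- ctrl.snapshot(name): name is "scene" or "side" or "wrist"; returns the picture (480x640x3 uint8, red, green, blue); there is no depth.
- ctrl.camera_params(name): a dict with "fx", "fy", "cx", "cy" (pixels), "cam_to_world" (4x4, takes a point from camera to world coordinates); the wrist camera has in their place "mount" (4x4, takes a point from camera to tool coordinates, whose origin is the TCP and whose axes are the flange's). Camera axes: x right, y up, looking along -z (the intrinsics and any distortion apply to the point x, -y, -z); pixel columns grow to the right and rows downward; lengths in m; the calibration is good to about 2 mm. A picture is of the moment at which its call begins: read the wrist's pose just before it. camera_params takes no time and is no camera call.
- ctrl.close_job(): hands the job in; it is judged then, once.
The state is a dict: "clock": time; "joint_pos": joint angles; "qvel": joint speeds; "tau": joint torques, N m; "tool_pos": TCP position; "orientation": TCP orientation; "force": force on the tool from outside, world axes, zero at the start; "moment": the same for the moment, N m; "opening": finger opening in m; "gripper_force": force on a finger pad.
Only numpy, scipy, OpenCV 4.12 (cv2) and the standard library are available. Lean on these libraries where they do the work, as an engineer would, in place of code of your own. Each camera call takes 0.05 s, during which the arm holds its last target. There are 200 camera calls.

## Task

Swing the flap of the grey drainer rack up and over until it stands open by itself, then lift the blue cup out and set it down, without dropping it, on the empty cork coaster of the steel tray: mouth down as it is now, and wholly on the coaster. Leave the flap standing open so that the rack can air, and leave everything else where it is.

Things in the scene. Friction and masses are not known exactly. Their poses are not given: they have to be found in the camera images.
- rack: Grey plastic drainer rack, fixed to the counter, an open-topped slatted box 150 (x) by 280 (y) by 80 mm high, walls 5 mm, inner floor 6 mm above the counter. Origin: centre of the underside; z up; its -x side is the front, facing the robot, and the flap is hinged along its +x top rim.
- flap (a joint): Hinge of the rack's flap (rad): 0 lying shut on the rim, grows as the front edge swings up and over to the back, stop at 1.92 where it leans back. No spring: let go below about 1.4 it falls shut, above about 1.5 it falls on to the stop and stays there. The hinge is nearly frictionless. The flap is a light grey barred frame of about 220 g, 155 mm from hinge to front edge, 280 mm wide, 7 mm thick, with gaps between its bars through which the cups can be seen.
- flap_grip (a point): Middle of the flap's blue handle bar: a round bar 12 mm thick, 90 mm long along the rack's y, held by a leg at each end. When shut it runs 34 mm clear above the flap's top face, 121 mm above the counter. In the flap the bar lies 140 mm from the hinge line towards the front edge and 41 mm above it; the bar turns easily between the fingers.
- flap_hinge (a point): Middle of the hinge line, which runs along the rack's y, 80 mm above the counter, 75 mm behind the rack's centre. Turns with the flap.
- blue_cup: Blue ceramic cup without handle, straight-sided, 56 mm across, 65 mm tall, 150 g, wall 4 mm, standing mouth down in the rack under the flap. Origin: centre of its rim, that is of its underside as it stands; z up.
- white_cup_rack: Same cup in white, also mouth down in the rack, beside the blue one (about 140 mm between centres). Stays in the rack.
- tray: Rectangular steel tray, fixed, 250 (x) by 140 (y) by 14 mm with a low rim, floor 4 to 5 mm thick. Origin: centre of the underside.
- free_coaster: The empty round cork coaster on the tray, fixed, 90 mm across, 5 mm thick, its top 10 mm above the counter. Origin: centre of its underside.
- used_coaster: The other, same coaster, 114 mm from the empty one; a white cup stands on it.
- white_cup_tray: Same cup in white, mouth down on the other coaster. Stays there.
- kettle: Aluminium kettle, 170 mm across, 195 mm tall with its bail handle. Origin: centre of the underside.
- strainer: Steel tea strainer, bowl 74 mm across and 30 mm high, with a 140 mm hooked handle along its -x. Origin: under the bowl.
- tin: Closed round steel tin, 104 mm across, 76 mm tall. Origin: centre of the underside.
- jar: Amber glass jar with red cap, 70 mm across, 110 mm tall. Origin: centre of the underside.
Things that resemble listed ones, but are neither listed nor needed, are in the scene too. There is more than one size of the blue_cup; the job needs the smaller.

How it is judged:
By the outcome, as a careful person would: the job done as asked, in the order asked, and still so for the second after the job is handed in, with the robot touching nothing.
It also fails if it takes over 59 s, if anything falls off the work surface, if the arm or the gripper's body presses on something with over 40 N, if the wrist force passes 120 N, or if a joint passes its speed limit or range.

## Working session

There is one attempt and no reset: what is moved stays moved. The work goes in short steps, Python scripts to look and compute and a tool call to move; the robot and the scene stay as the last step left them, time stands still between calls to the robot, and variables do not carry over. Pictures are saved under pics/ and viewed, at most 11 in all, crops included, and the job is handed in when it is done.

Besides the shell and the picture viewer there is one more tool, called after "Emit:" as name([rows], argument=value, ...), one row to a line, values as JSON. apply_moves: Moves the arm, as the interface text tells. Its arguments: {"type":"object","properties":{"deltas":{"type":"array"}},"required":["deltas"]}

```bash
mkdir -p pics; ls; python3 - <<'E'
from plant import ctrl
import cv2,numpy as np
np.set_printoptions(precision=4,suppress=True)
o=ctrl.get_obs();print(o)
print(ctrl.hold_point_z)
for n in("scene","side","wrist"):
    p=ctrl.camera_params(n);print(n,p)
    cv2.imwrite(f"pics/{n}0.png",ctrl.snapshot(n)[:,:,::-1])
E
```

```text
pics
{'clock': 0.0, 'joint_pos': array([ 16.5059,  20.5917,   0.6338,  -0.0194, -70.1363, -16.506 ]), 'qvel': array([ 0.0821, -0.0908,  0.0099, -0.0457, -0.1052, -0.0486]), 'tau': array([ -0.0008, -58.2727,  29.3058,   6.9975,   0.0069,  -0.0002]), 'tool_pos': array([ 0.6745, -0.    ,  0.2256]), 'orientation': array([179.9045,  -0.0092, -90.0068]), 'force': array([-0.3753,  0.5615, -0.6871]), 'moment': array([ 0.0422, -0.0014,  0.0029]), 'gripper_force': 0.0, 'opening': 0.08780111770798506}
0.0188
scene {'fx': 459.78024039641997, 'fy': 459.78024039641997, 'cx': 323.6048157671923, 'cy': 244.87385168570867, 'cam_to_world': array([[ 0.7716, -0.4689,  0.4298,  1.0578],
       [ 0.6358,  0.5488, -0.5428, -0.6876],
       [ 0.0186,  0.6921,  0.7216,  0.9961],
       [ 0.    ,  0.    ,  0.    ,  1.    ]])}
side {'fx': 572.3880119493441, 'fy': 572.3880119493441, 'cx': 318.81282595964285, 'cy': 234.84034988695694, 'cam_to_world': array([[-0.7874,  0.3477, -0.509 , -0.2674],
       [-0.6164, -0.4538,  0.6435,  1.0198],
       [-0.0073,  0.8205,  0.5717,  1.0256],
       [ 0.    ,  0.    ,  0.    ,  1.    ]])}
wrist {'fx': 338.2643530493676, 'fy': 338.2643530493676, 'cx': 321.3585332911193, 'cy': 235.61261115456688, 'mount': array([[ 0.0003,  0.9545,  0.2981,  0.0819],
       [ 1.    , -0.0004,  0.    , -0.0008],
       [ 0.0002,  0.2981, -0.9545, -0.1575],
       [ 0.    ,  0.    ,  0.    ,  1.    ]])}
```

View pics/scene0.png

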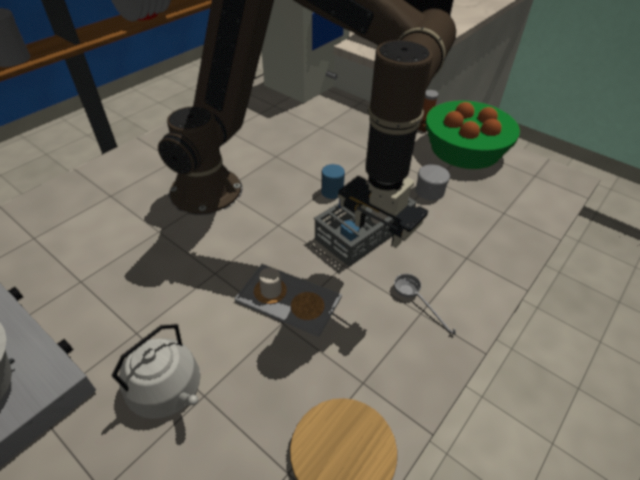

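View pics/side0.png

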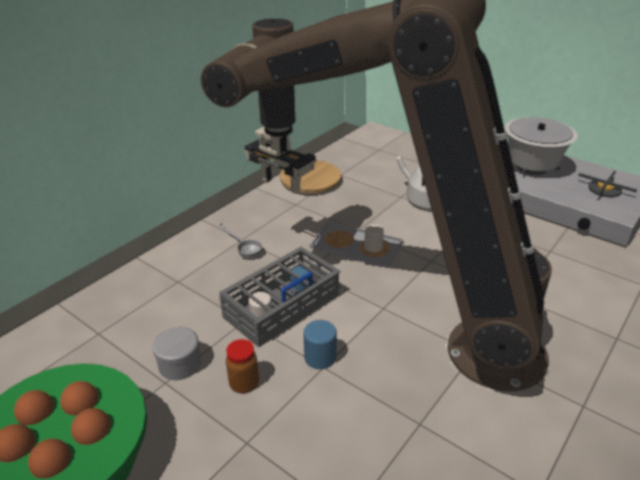

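View pics/wrist0.png

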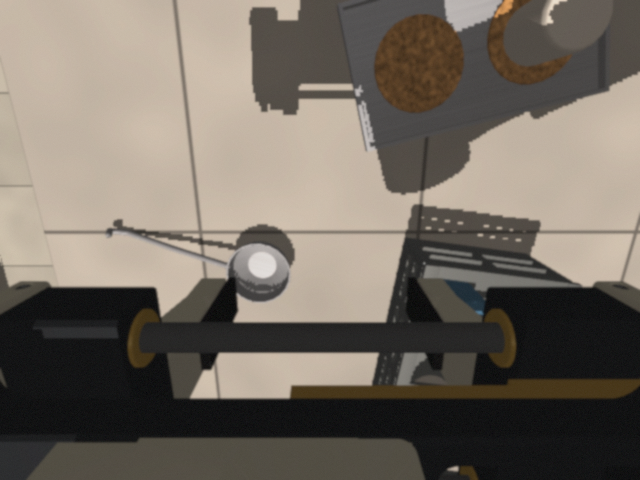

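Scene: rack around (350,228), free coaster (308,305), white cup on the other coaster (270,280), big blue cup (333,180) outside. Side: handle bar (297,287), blue cup in rack (300,272), free coaster (340,240). Wrist: free coaster (418,63), rack partly hidden by the gripper at right.

```bash
cat > h.py <<'E'
from plant import ctrl
import cv2,numpy as np
from scipy.spatial.transform import Rotation as Ro
np.set_printoptions(precision=4,suppress=True)
def cam(n):
    p=ctrl.camera_params(n)
    if n=="wrist":
        o=ctrl.get_obs();T=np.eye(4);T[:3,:3]=Ro.from_euler('xyz',o['orientation'],degrees=True).as_matrix();T[:3,3]=o['tool_pos']
        T=T@p['mount']
    else:T=p['cam_to_world']
    return p,T
def ray(c,u,v):
    p,T=c
    d=T[:3,:3]@np.array([(u-p['cx'])/p['fx'],-(v-p['cy'])/p['fy'],-1.]);return T[:3,3],d/np.linalg.norm(d)
def onz(c,u,v,z):
    o,d=ray(c,u,v);return o+d*(z-o[2])/d[2]
def tri(*rs):
    A=sum(np.eye(3)-np.outer(d,d) for o,d in rs);b=sum((np.eye(3)-np.outer(d,d))@o for o,d in rs)
    x=np.linalg.solve(A,b);return x,[np.linalg.norm(np.cross(x-o,d)) for o,d in rs]
def proj(c,X):
    p,T=c;q=np.linalg.inv(T)@np.append(X,1);return np.array([p['cx']-p['fx']*q[0]/q[2],p['cy']+p['fy']*q[1]/q[2]])
def blobs(im,lo,hi,amin=15):
    hsv=cv2.cvtColor(im,cv2.COLOR_RGB2HSV);m=cv2.inRange(hsv,lo,hi)
    n,l,s,c=cv2.connectedComponentsWithStats(m);return [(s[i],c[i],(l==i)) for i in range(1,n) if s[i][4]>=amin]
E
python3 - <<'E'
from h import *
for n in("scene","side","wrist"):
    im=cv2.imread(f"pics/{n}0.png")[:,:,::-1].copy();c=cam(n)
    for nm,lo,hi in(("blue",(95,90,40),(130,255,255)),("cork",(5,120,40),(20,255,255))):
        for s,ct,m in blobs(im,lo,hi,40):
            print(n,nm,s,ct,cv2.mean(im,m.astype(np.uint8))[:3],onz(c,*ct,0.01 if nm=="cork" else .1))
c=cam("side")
for uv in((222,292),(303,252),(338,275),(260,320)):print(uv,onz(c,*uv,.084))
E
```

```text
scene blue [   0    0   54   44 1451] [29.2605 18.5934] (16.559614059269467, 38.00275671950379, 63.669882839421085) [-1.5751  0.2379  0.1   ]
scene blue [  65    0   55   28 1058] [89.7486 10.8308] (17.519848771266542, 39.72306238185255, 66.0718336483932) [-1.452   0.4923  0.1   ]
scene blue [  84    9  126   78 4294] [146.462   47.9741] (18.613646949231487, 41.74219841639497, 69.31578947368422) [-0.8651  0.4166  0.1   ]
scene blue [312  12  31  38 696] [323.2888  30.8807] (9.928160919540229, 24.652298850574713, 50.18103448275862) [-0.3968  1.1018  0.1   ]
scene blue [   0   60   79   66 3052] [35.1183 91.0462] (17.95773263433814, 40.79914809960682, 67.97280471821756) [-0.8546 -0.1028  0.1   ]
scene blue [322 165  22  33 571] [331.986  180.2802] (39.6199649737303, 60.9492119089317, 73.8108581436077) [0.3663 0.2192 0.1   ]
scene blue [346 220  13  11  56] [351.9286 224.4643] (62.42857142857142, 91.14285714285714, 108.57142857142857) [0.5342 0.1001 0.1   ]
scene blue [341 225  15  15 110] [347.3727 232.3091] (33.527272727272724, 50.39090909090909, 60.599999999999994) [0.5436 0.0666 0.1
[... 2415 characters left out ...]
) [ 0.5782 -0.1457  0.01  ]
wrist cork [127 308  33  60 933] [139.3805 338.4855] (67.15969989281886, 52.30868167202572, 25.669882100750268) [0.9074 0.1722 0.01  ]
wrist cork [484 308  33  60 927] [503.2697 338.2643] (67.39266450916936, 52.45631067961165, 25.764832793959005) [0.4426 0.1721 0.01  ]
wrist cork [ 291  379  349   20 5247] [482.9221 390.2173] (68.86201639031827, 52.93329521631408, 26.067467124070895) [0.457  0.2532 0.01  ]
wrist cork [460 466  18  14 160] [468.7    471.8687] (63.025000000000006, 49.15625, 24.368750000000002) [0.457  0.4008 0.01  ]
(222, 292) [0.6094 0.3068 0.084 ]
(303, 252) [0.5546 0.0516 0.084 ]
(338, 275) [0.418  0.0739 0.084 ]
(260, 320) [0.4639 0.3232 0.084 ]
```

```bash
python3 - <<'E'
import cv2
a=cv2.imread("pics/side0.png")[230:360,200:360];b=cv2.imread("pics/scene0.png")[180:330,230:400]
a=cv2.resize(a,(400,325),interpolation=2);b=cv2.resize(b,(368,325),interpolation=2)
import numpy as np
cv2.imwrite("pics/crop.png",np.hstack([a,b]))
E
```

```text
(no output)
```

View pics/crop.png

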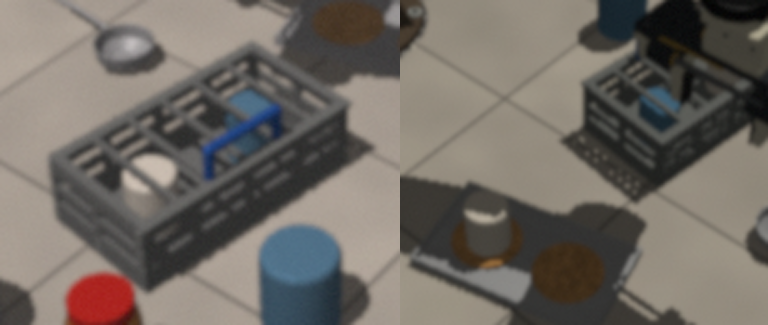

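Emit:
apply_moves([
  {"fingers":87,"delta_pos":[-50,20,-40],"angular":[0,0,3]},
  {"fingers":80,"delta_pos":[-100,40,-75],"angular":[0,0,6]},
  {"fingers":60,"delta_pos":[-150,60,-75],"angular":[0,0,9]},
  {"fingers":40,"delta_pos":[-200,80,-75],"angular":[0,0,11]},
  {"fingers":40,"delta_pos":[-240,100,-75],"angular":[0,0,11]},
  {"fingers":40,"delta_pos":[-290,115,-75],"angular":[0,0,11]},
  {"fingers":40,"delta_pos":[-330,130,-75],"angular":[0,0,11]},
  {"fingers":40,"delta_pos":[-370,145,-75],"angular":[0,0,11]},
  {"fingers":40,"delta_pos":[-400,145,-75],"angular":[0,0,11]},
  {"fingers":40,"delta_pos":[-400,145,-75],"angular":[0,0,11]},
])

```text
clock: 1.15
tool_pos: [0.5282, 0.4048, 0.3]
orientation: [179.9, -0.0, -100.7]
force: [0.2, -0.4, 0.4]
opening: 0.04
gripper_force: 0.0
```

```bash
cat > look.py <<'E'
from h import *
import sys,pickle
k=sys.argv[1];D={}
for n in sys.argv[2:]:
    c=cam(n);im=ctrl.snapshot(n);D[n]=(c,im);cv2.imwrite(f"pics/{n}{k}.png",im[:,:,::-1])
    for nm,lo,hi in(("blue",(95,90,40),(130,255,255)),("cork",(5,120,40),(20,255,255))):
        for s,ct,m in blobs(im,lo,hi,40):
            p=onz(c,*ct,0.01 if nm=="cork" else .1)
            if .3<p[0]<.75 and -.3<p[1]<.4: print(n,nm,s,ct,np.array(cv2.mean(im,m.astype(np.uint8))[:3]),p)
pickle.dump(D,open(f"d{k}.pkl","wb"));o=ctrl.get_obs();print(o['clock'],o['tool_pos'],o['orientation'],o['force'])
E
python3 look.py 1 wrist scene side
```

```text
wrist blue [351   0  17  40 501] [359.1337  18.6188] [19.1577 36.7984 67.6906] [0.4612 0.2343 0.1   ]
wrist blue [ 434    0  103   88 6712] [485.5302  42.7001] [45.2655 65.465  78.7606] [0.3474 0.2759 0.1   ]
scene blue [322 166  42  41 659] [335.0273 182.7982] [22.2656 34.9256 44.3551] [0.3813 0.2156 0.1   ]
scene blue [346 221  14  10  60] [353.75   225.1333] [29.25   44.1333 53.1833] [0.5397 0.1013 0.1   ]
scene blue [341 226  15  14 103] [347.5534 232.835 ] [23.8252 36.4757 44.2524] [0.5452 0.0653 0.1   ]
scene cork [255 283  31  20 237] [269.173 294.519] [102.5527  74.6498  44.443 ] [ 0.4768 -0.1835  0.01  ]
scene cork [291 293  33  27 684] [306.9415 305.7383] [141.3056 101.7368  58.4225] [ 0.5784 -0.1459  0.01  ]
side blue [281 266  32  37 383] [297.9896 281.1332] [31.5326 44.9765 64.4517] [0.4721 0.1716 0.1   ]
side cork [326 232  27  15 315] [339.181 238.746] [170.4254 125.2476  81.6667] [ 0.5743 -0.145   0.01  ]
side cork [361 244  28  12 115] [375.6609 250.8957] [159.5913 118.2     78.2435] [ 0.4508 -0.1606  0.01  ]
1.3 [0.5297 0.4001 0.3009] [ 179.9698   -0.0617 -100.9514] [ 1.4664 -0.3986 -0.2224]
```

View pics/wrist1.png

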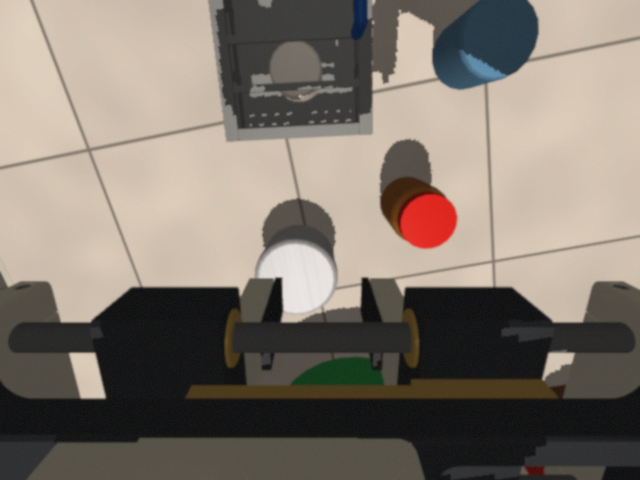

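Wrist: rack's near end lies at rows 0-138, columns 212-370, handle end at (360,15), white cup (295,68); I need to go further towards the rack.

Emit:
apply_moves([
  {"fingers":40,"delta_pos":[40,0,-30],"angular":[0,0,0]},
  {"fingers":40,"delta_pos":[80,0,-60],"angular":[0,0,0]},
  {"fingers":40,"delta_pos":[120,0,-60],"angular":[0,0,0]},
  {"fingers":40,"delta_pos":[150,0,-60],"angular":[0,0,0]},
  {"fingers":40,"delta_pos":[150,0,-60],"angular":[0,0,0]},
  {"fingers":40,"delta_pos":[150,0,-60],"angular":[0,0,0]},
])

```text
clock: 1.9
tool_pos: [0.5015, 0.2509, 0.3625]
orientation: [-179.9, 0.1, -101.1]
force: [0.4, 0.4, 1.0]
opening: 0.0402
gripper_force: 0.0
```

```bash
python3 look.py 2 wrist scene
```

```text
wrist blue [279  64  18   4  48] [287.3542  65.8542] [44.5417 61.6875 73.7083] [0.5113 0.0959 0.1   ]
wrist blue [ 267   75   45   33 1247] [289.9511  90.85  ] [ 80.0674 116.255  140.2911] [0.5141 0.1218 0.1   ]
wrist blue [344 101  13  92 911] [350.8167 145.3074] [ 42.1493  81.5499 152.3787] [0.4557 0.1948 0.1   ]
wrist blue [ 414  152   73   61 3397] [450.1431 180.8116] [ 80.3565 116.481  140.1896] [0.3422 0.2605 0.1   ]
scene blue [322 165  43  42 722] [335.3532 182.8864] [35.3837 54.428  69.7216] [0.3823 0.2159 0.1   ]
scene blue [345 220  14  12  90] [352.1444 224.7222] [51.2778 76.7    92.1333] [0.5353 0.0997 0.1   ]
scene blue [341 225  16  16 118] [347.5847 233.178 ] [23.0932 35.4831 42.9492] [0.5461 0.0643 0.1   ]
scene cork [255 283  31  20 236] [269.1356 294.6102] [100.8517  73.4449  43.8008] [ 0.477  -0.1837  0.01  ]
scene cork [291 293  33  27 682] [306.9707 305.7493] [143.7243 103.4956  59.4531] [ 0.5785 -0.1459  0.01  ]
2.0 [0.5016 0.2523 0.3616] [ 179.9992    0.0093 -101.0577] [-0.0162 -0.2439  0.6667]
```

View pics/wrist2.png

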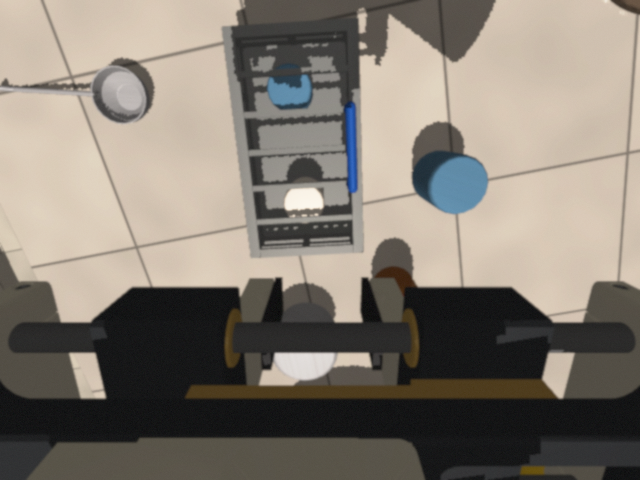

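Wrist: flap/rack outline (222,27),(358,17),(363,251),(250,257); handle bar (350,103)-(352,190); blue cup top near (290,88); white cup (304,200).

```bash
python3 - <<'E'
from h import *
import pickle
D1=pickle.load(open("d1.pkl","rb"));D2=pickle.load(open("d2.pkl","rb"))
cw,iw=D2["wrist"];cs,js=D1["side"];cc,jc=D2["scene"]
P=[onz(cw,u,v,.0835) for u,v in((222,27),(358,17),(363,252),(250,257))]
print("corners",*P,"mean",np.mean(P,0));
L=[np.linalg.norm(P[i]-P[(i+1)%4]) for i in range(4)];print(L)
for a,b in((1,2),(0,3)):d=P[b]-P[a];print("yaw",np.degrees(np.arctan2(-d[0],d[1])))
# handle : saturated blue
def hm(im,x0,x1,y0,y1,cupp):
    hsv=cv2.cvtColor(im,cv2.COLOR_RGB2HSV).astype(int);h,s,v=hsv[...,0],hsv[...,1],hsv[...,2]
    m=(h>=95)&(h<=130)&(v>35)
    m&=((h<108)if cupp else (h>=108))&(s>90);k=np.zeros_like(m);k[y0:y1,x0:x1]=m[y0:y1,x0:x1];ys,xs=np.nonzero(k);return np.c_[xs,ys].astype(float)
hw=hm(iw,330,375,90,200,False);hs=hm(js,270,325,255,310,False)
print(len(hw),len(hs),hs.min(0),hs.max(0),hw.min(0),hw.max(0))
H=cv2.cvtColor(js,cv2.COLOR_RGB2HSV)
for r in range(264,304,3):print(r,''.join('%4d'%H[r,x,0] if H[r,x,1]>90 and H[r,x,2]>30 else '   .' for x in range(278,318,2)))
b=[iw[r,340:365].tolist() for r in ()]
for v in(104,147,189):
    xs=hw[hw[:,1]==v,0];print(v,xs.min(),xs.max(),onz(cw,xs.mean(),v,.121))
cu=hm(iw,260,320,60,115,True);
H=cv2.cvtColor(iw,cv2.COLOR_RGB2HSV)
for r in range(60,112,3):print(r,''.join('%4d'%H[r,x,2] if 90<H[r,x,0]<110 and H[r,x,1]>90 else '   .' for x in range(262,320,2)))
E
```

```text
corners [0.576  0.0398 0.0835] [0.4232 0.0598 0.0835] [0.4618 0.3387 0.0835] [0.616  0.316  0.0835] mean [0.5193 0.1886 0.0835]
[np.float64(0.15409694732900603), np.float64(0.28157745027251724), np.float64(0.15581190533828768), np.float64(0.2790603714145136)]
yaw -7.875227757118602
yaw -8.226758019996657
908 227 [281. 271.] [312. 301.] [344. 101.] [356. 192.]
264    .   .   .   .   .   .   .   .   .   .   .   .   .   .   .   .   .   .   .   .
267    .   .   .   .   .   .   .   .   .   . 102 102   .   .   .   .   .   .   .   .
270    .   .   .   .   .   .   .   . 101 102 101 103 104 101 104   .   .   .   .   .
273    .   .   .   .   .   .   .   .   .   .   . 103 103 104 108 110 109   .   .   .
276    .   .   .   .   .   .   .   .   .   .   . 109 107 110 109 110 107 111   .   .
279    .   .   .   .   .   .   . 104 104 107 109 109 109 109 108 109 109 110   .   .
282    .   .   .   .   .   .   . 108 108 109 109 109   .   .   . 112 109 112   .   .
285    .   .   .   .   . 111 111 109 107 105 105 104 104   .   .   . 112   .   .   .
288    .   .   . 110 109 110 111   .   .   . 103 102   .  
[... 2032 characters left out ...]
 168 170 170 170 172 171 170 170 172 172 173 172 172 172 174 173 172 172 153 102   .   .   .   .
99    .   .   .   .   . 161 169 171 172 170 171 171 172 171 172 172 173 174 174 173 172 170 164 126   .   .   .   .   .
102    .   .   .   .   .   . 162 168 168 169 170 169 168 166 159 158 165 170 165 154 141 119 102  83   .   .   .   .   .
105    .   .   .   .   .   .   .   .  84  97 115 107  85  85  78  77  83  84  81  73  66  65  76   .   .   .   .   .   .
108    .   .   .   .   .   .   .   .   .   .   .   .   .   .   .   .   .   .   .   .   .   .   .   .   .   .   .   .   .
111    .   .   .   .   .   .   .   .   .   .   .   .   .   .   .   .   .   .   .   .   .   .   .   .   .   .   .   .   .
```

```bash
python3 - <<'E'
from h import *
import pickle
D1=pickle.load(open("d1.pkl","rb"));D2=pickle.load(open("d2.pkl","rb"))
cw,iw=D2["wrist"];cs,js=D1["side"];cc,jc=D2["scene"]
print("bar",tri(ray(cw,350.8,147),ray(cs,297,281.3)))
for e in((350,104,311,274.5),(352.5,189,283,289.5)):print(tri(ray(cw,*e[:2]),ray(cs,*e[2:])))
c0=np.array([.5195,.189]);a=np.radians(-8);R=np.array([[np.cos(a),-np.sin(a)],[np.sin(a),np.cos(a)]])
for nm,uv in(("blue",(289.7,87.5)),("white",(304,201))):
    p=onz(cw,*uv,.071);print(nm,p,"local",R.T@(p[:2]-c0)+[-.0025,0],"scene px",proj(cc,p),"side px",proj(cs,p))
print("dia",np.linalg.norm(onz(cw,268.5,89,.071)-onz(cw,311,89,.071)))
# cork ellipses
for n,c,im in(("side",cs,js),("scene",cc,jc)):
    for s,ct,m in blobs(im,(5,120,40),(20,255,255),150):
        p=onz(c,*ct,.01)
        if .5<p[0]<.65 and p[1]<0:
            k=cv2.findContours(m.astype(np.uint8),0,1)[0][0];q=np.array([onz(c,*x[0],.01)[:2] for x in k]);print(n,ct,cv2.minEnclosingCircle(q.astype(np.float32)));
            g=ray(c,*ct); D=globals().setdefault('G',[]);D.append(g)
print("coaster tri",tri(*G))
E
```

```text
bar (array([0.4568, 0.1946, 0.1221]), [np.float64(0.0011422017304178623), np.float64(0.0011422017304177996)])
(array([0.4495, 0.1489, 0.1179]), [np.float64(0.0014138453734965928), np.float64(0.0014138453734966578)])
(array([0.4625, 0.2416, 0.1244]), [np.float64(0.001762770482692596), np.float64(0.001762770482692561)])
blue [0.5155 0.1147 0.071 ] local [ 0.0039 -0.0741] scene px [349.1876 226.1616] side px [299.4435 272.4242]
white [0.5277 0.256  0.071 ] local [-0.0037  0.0674] scene px [380.295  203.6511] side px [259.9382 298.4013]
dia 0.05204554870557509
side [339.181 238.746] ((0.5749536752700806, -0.14643390476703644), 0.04098408669233322)
scene [306.9707 305.7493] ((0.5779287219047546, -0.14506739377975464), 0.043388139456510544)
coaster tri (array([ 0.5766, -0.1459,  0.0084]), [np.float64(0.0014102193608685842), np.float64(0.0014102193608685732)])
```

Emit:
apply_moves([
  {"fingers":40,"delta_pos":[32,16,40],"angular":[0,0,-3]},
  {"fingers":40,"delta_pos":[65,33,85],"angular":[0,0,-3]},
  {"fingers":40,"delta_pos":[65,33,130],"angular":[0,0,-3]},
  {"fingers":40,"delta_pos":[65,33,170],"angular":[0,0,-3]},
  {"fingers":40,"delta_pos":[65,33,200],"angular":[0,0,-3]},
  {"fingers":40,"delta_pos":[65,33,200],"angular":[0,0,-3]},
  {"fingers":40,"delta_pos":[65,33,200],"angular":[0,0,-3]},
])

```text
clock: 2.7
tool_pos: [0.4571, 0.1957, 0.1619]
orientation: [180.0, -0.1, -98.0]
force: [-0.3, -0.6, 0.4]
opening: 0.0401
gripper_force: 0.0
```

```bash
python3 look.py 3 wrist side | grep -v cork; python3 - <<'E'
import cv2,numpy as np
a=cv2.imread("pics/wrist3.png");b=cv2.imread("pics/side3.png")[200:360,180:380]
cv2.imwrite("pics/c3.png",np.hstack([cv2.resize(a,(400,300)),cv2.resize(b,(375,300))]))
E
```

```text
wrist blue [201 104  55  11 343] [225.5802 109.8222] [52.1458 73.344  87.3878] [0.5029 0.0948 0.1   ]
wrist blue [ 188  128   86   54 3679] [230.1454 150.4053] [55.7143 78.7244 94.0163] [0.5053 0.1187 0.1   ]
wrist blue [ 313  180   20  144 2502] [322.8018 252.014 ] [ 47.2906  91.761  167.3797] [0.4568 0.1942 0.1   ]
wrist blue [ 423  238  125   79 4420] [478.6093 270.8339] [ 62.6317  89.0192 106.3586] [0.3503 0.2233 0.1   ]
side blue [281 272  32  30 327] [296.9572 283.2783] [37.633  56.4832 88.1957] [0.4687 0.1797 0.1   ]
2.8 [0.4578 0.1964 0.1633] [-179.8904    0.0927  -97.9619] [ 0.1508  0.759  -0.0443]
```

View pics/c3.png

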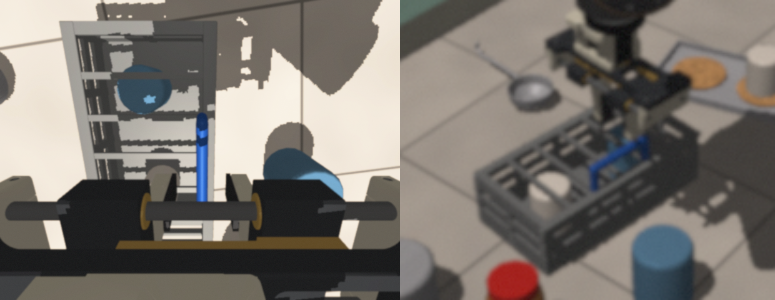

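The bar (wrist col 322) runs midway between the fingers; descend and grip.

Emit:
apply_moves([
  {"fingers":40,"delta_pos":[0,0,30],"angular":[0,0,0]},
  {"fingers":40,"delta_pos":[0,0,50],"angular":[0,0,0]},
  {"fingers":40,"delta_pos":[0,0,60],"angular":[0,0,0]},
  {"fingers":5,"delta_pos":[0,0,60],"angular":[0,0,0]},
  {"fingers":5,"delta_pos":[0,0,60],"angular":[0,0,0]},
  {"fingers":5,"delta_pos":[0,0,60],"angular":[0,0,0]},
  {"fingers":5,"delta_pos":[0,0,60],"angular":[0,0,0]},
  {"fingers":5,"delta_pos":[0,0,60],"angular":[0,0,0]},
])

```text
clock: 3.6
tool_pos: [0.4563, 0.1958, 0.1024]
orientation: [180.0, 0.1, -98.0]
force: [-6.1, 3.2, 7.0]
opening: 0.0109
gripper_force: 30.0
```

```bash
python3 - <<'E'
from h import *
r=np.hypot(140,41);a0=np.degrees(np.arctan2(41,140))
for t in range(0,112,4):
    b=np.radians(a0+t);print(t,"y(-back) %.0f z(-up) %.0f"%(-(140-r*np.cos(b)),-(r*np.sin(b)-41)))
o=ctrl.get_obs();print(o['tool_pos'],o['orientation'],o['force'],o['opening'],o['gripper_force'])
E
```

```text
0 y(-back) -0 z(-up) -0
4 y(-back) -3 z(-up) -10
8 y(-back) -7 z(-up) -19
12 y(-back) -12 z(-up) -28
16 y(-back) -17 z(-up) -37
20 y(-back) -22 z(-up) -45
24 y(-back) -29 z(-up) -53
28 y(-back) -36 z(-up) -61
32 y(-back) -43 z(-up) -68
36 y(-back) -51 z(-up) -74
40 y(-back) -59 z(-up) -80
44 y(-back) -68 z(-up) -86
48 y(-back) -77 z(-up) -90
52 y(-back) -86 z(-up) -95
56 y(-back) -96 z(-up) -98
60 y(-back) -106 z(-up) -101
64 y(-back) -115 z(-up) -103
68 y(-back) -126 z(-up) -104
72 y(-back) -136 z(-up) -105
76 y(-back) -146 z(-up) -105
80 y(-back) -156 z(-up) -104
84 y(-back) -166 z(-up) -103
88 y(-back) -176 z(-up) -100
92 y(-back) -186 z(-up) -97
96 y(-back) -195 z(-up) -94
100 y(-back) -205 z(-up) -90
104 y(-back) -214 z(-up) -85
108 y(-back) -222 z(-up) -79
[0.4563 0.1958 0.1024] [179.9916   0.072  -98.0132] [-6.1417  3.1535  6.9745] 0.010874845905435184 29.997141659259796
```

Bar gripped. Now follow the arc.

Emit:
apply_moves([
  {"fingers":5,"delta_pos":[0,-3,-10],"angular":[0,0,0]},
  {"fingers":5,"delta_pos":[0,-7,-19],"angular":[0,0,0]},
  {"fingers":5,"delta_pos":[0,-12,-28],"angular":[0,0,0]},
  {"fingers":5,"delta_pos":[0,-17,-37],"angular":[0,0,0]},
  {"fingers":5,"delta_pos":[0,-22,-45],"angular":[0,0,0]},
  {"fingers":5,"delta_pos":[0,-29,-53],"angular":[0,0,0]},
  {"fingers":5,"delta_pos":[0,-29,-53],"angular":[0,0,0]},
])

```text
clock: 4.3
tool_pos: [0.4834, 0.1918, 0.1562]
orientation: [179.8, 0.1, -98.0]
force: [-19.5, 7.5, 12.9]
opening: 0.0109
gripper_force: 30.0
```

Emit:
apply_moves([
  {"fingers":5,"delta_pos":[0,-5,-10],"angular":[0,0,0]},
  {"fingers":5,"delta_pos":[0,-12,-17],"angular":[0,0,0]},
  {"fingers":5,"delta_pos":[0,-20,-23],"angular":[0,0,0]},
  {"fingers":5,"delta_pos":[0,-28,-29],"angular":[0,0,0]},
  {"fingers":5,"delta_pos":[0,-28,-29],"angular":[0,0,0]},
])

```text
clock: 4.8
tool_pos: [0.5136, 0.1876, 0.1856]
orientation: [-180.0, 0.1, -98.0]
force: [-8.3, 5.0, 9.7]
opening: 0.011
gripper_force: 30.0
```

Emit:
apply_moves([
  {"fingers":5,"delta_pos":[0,-8,-7],"angular":[0,0,0]},
  {"fingers":5,"delta_pos":[0,-17,-11],"angular":[0,0,0]},
  {"fingers":5,"delta_pos":[0,-26,-16],"angular":[0,0,0]},
  {"fingers":5,"delta_pos":[0,-36,-19],"angular":[0,0,0]},
  {"fingers":5,"delta_pos":[0,-46,-22],"angular":[0,0,0]},
  {"fingers":5,"delta_pos":[0,-55,-24],"angular":[0,0,0]},
  {"fingers":5,"delta_pos":[0,-66,-25],"angular":[0,0,0]},
  {"fingers":5,"delta_pos":[0,-66,-25],"angular":[0,0,0]},
])

```text
clock: 5.6
tool_pos: [0.5806, 0.1777, 0.2096]
orientation: [-179.9, 0.0, -98.0]
force: [-1.9, 1.5, 7.0]
opening: 0.0112
gripper_force: 30.0
```

Emit:
apply_moves([
  {"fingers":5,"delta_pos":[0,-10,-2],"angular":[0,0,0]},
  {"fingers":5,"delta_pos":[0,-20,-2],"angular":[0,0,0]},
  {"fingers":5,"delta_pos":[0,-30,-1],"angular":[0,0,0]},
  {"fingers":5,"delta_pos":[0,-40,0],"angular":[0,0,0]},
  {"fingers":5,"delta_pos":[0,-50,3],"angular":[0,0,0]},
  {"fingers":5,"delta_pos":[0,-60,6],"angular":[0,0,0]},
  {"fingers":5,"delta_pos":[0,-69,9],"angular":[0,0,0]},
  {"fingers":5,"delta_pos":[0,-79,13],"angular":[0,0,0]},
  {"fingers":5,"delta_pos":[0,-79,13],"angular":[0,0,0]},
])

```text
clock: 6.5
tool_pos: [0.6577, 0.1666, 0.1943]
orientation: [180.0, -0.1, -98.0]
force: [0.6, -1.7, 1.5]
opening: 0.011
gripper_force: 30.0
```

Emit:
apply_moves([
  {"fingers":5,"delta_pos":[0,-2,1],"angular":[-6,0,0]},
  {"fingers":5,"delta_pos":[0,-6,4],"angular":[-12,0,0]},
  {"fingers":5,"delta_pos":[0,-9,8],"angular":[-17,0,0]},
  {"fingers":5,"delta_pos":[0,-9,8],"angular":[-17,0,0]},
  {"fingers":19,"delta_pos":[0,-9,8],"angular":[-17,0,0]},
  {"fingers":19,"delta_pos":[0,-9,8],"angular":[-17,0,0]},
])

```text
clock: 7.1
tool_pos: [0.6652, 0.1659, 0.1868]
orientation: [163.0, -0.0, -98.0]
force: [0.4, -0.8, -0.3]
opening: 0.0179
gripper_force: 0.3
```

Emit:
apply_moves([
  {"fingers":19,"delta_pos":[0,0,-15],"angular":[0,0,0]},
  {"fingers":19,"delta_pos":[0,0,-30],"angular":[0,0,0]},
  {"fingers":19,"delta_pos":[0,0,-55],"angular":[0,0,0]},
  {"fingers":19,"delta_pos":[0,0,-80],"angular":[0,0,0]},
  {"fingers":19,"delta_pos":[0,0,-110],"angular":[0,0,0]},
  {"fingers":40,"delta_pos":[0,0,-130],"angular":[0,0,0]},
  {"fingers":80,"delta_pos":[0,0,-130],"angular":[0,0,0]},
])

```text
clock: 7.8
tool_pos: [0.7037, 0.161, 0.3153]
orientation: [163.3, 0.1, -98.0]
force: [-0.5, -0.5, -0.9]
opening: 0.0297
gripper_force: 0.0
```

```bash
python3 look.py 4 wrist scene side; python3 - <<'E'
import cv2,numpy as np
a=cv2.imread("pics/wrist4.png");b=cv2.imread("pics/side4.png")[180:360,180:420]
cv2.imwrite("pics/c4.png",np.hstack([cv2.resize(a,(400,300)),cv2.resize(b,(400,300))]))
E
```

```text
wrist blue [ 364  116   56   43 1969] [391.6734 136.6084] [ 84.0675 120.9639 145.1534] [0.5467 0.1082 0.1   ]
wrist blue [ 301  172   49  117 2231] [317.5204 227.1394] [ 35.0574  66.2976 121.7212] [0.6492 0.1961 0.1   ]
wrist blue [ 467  193   78   56 3156] [506.1239 219.7757] [ 71.1401 102.1977 122.4968] [0.3776 0.246  0.1   ]
scene blue [322 165  22  33 602] [332.3472 180.8472] [38.191  58.9452 71.407 ] [0.3689 0.2177 0.1   ]
scene blue [394 191  34  29 242] [412.3967 206.0413] [22.9959 39.3843 69.5041] [0.6226 0.2796 0.1   ]
scene blue [341 221  18  23 323] [349.4427 231.3189] [44.743  68.2632 82.5759] [0.5456 0.0735 0.1   ]
scene cork [255 283  31  20 226] [268.7478 294.8761] [95.8319 69.8894 41.6327] [ 0.4768 -0.1851  0.01  ]
scene cork [291 293  33  27 688] [307.0436 305.641 ] [136.1831  98.1381  56.4288] [ 0.5784 -0.1455  0.01  ]
side blue [290 266  20  29 421] [299.6508 279.1663] [ 66.9644  92.8575 111.5059] [0.4738 0.163  0.1   ]
side cork [326 232  27  14 291] [339.4227 238.2955] [160.433  118.1271  77.2543] [ 0.5751 -0.1474  0.01  ]
7.95 [0.7022 0.1611 0.3112] [162.9315   0.0102 -97.9654] [-0.5612 -0.3563 -0.1727]
```

View pics/c4.png

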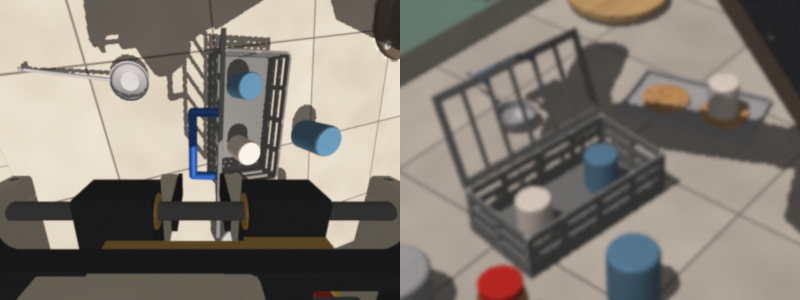

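Flap stands open against its stop; cup is uncovered. Level the tool and move over.

Emit:
apply_moves([
  {"fingers":80,"delta_pos":[20,36,11],"angular":[6,0,0]},
  {"fingers":80,"delta_pos":[40,72,22],"angular":[12,0,0]},
  {"fingers":80,"delta_pos":[62,109,33],"angular":[17,0,0]},
  {"fingers":80,"delta_pos":[62,109,33],"angular":[17,0,0]},
])

```text
clock: 8.35
tool_pos: [0.5699, 0.1102, 0.3092]
orientation: [179.7, -0.2, -97.9]
force: [0.4, 0.5, 0.2]
opening: 0.0736
gripper_force: 0.0
```

Emit:
apply_moves([
  {"fingers":80,"delta_pos":[0,0,0],"angular":[0,0,8.5]},
  {"fingers":80,"delta_pos":[0,0,0],"angular":[0,0,17]},
  {"fingers":80,"delta_pos":[0,0,0],"angular":[0,0,25.5]},
  {"fingers":80,"delta_pos":[0,0,0],"angular":[0,0,34]},
  {"fingers":80,"delta_pos":[0,0,0],"angular":[0,0,42.5]},
  {"fingers":80,"delta_pos":[0,0,0],"angular":[0,0,51]},
  {"fingers":80,"delta_pos":[0,0,0],"angular":[0,0,59.5]},
  {"fingers":80,"delta_pos":[0,0,0],"angular":[0,0,68]},
  {"fingers":80,"delta_pos":[0,0,0],"angular":[0,0,76.5]},
  {"fingers":80,"delta_pos":[0,0,0],"angular":[0,0,85]},
])

```text
clock: 9.35
tool_pos: [0.5807, 0.115, 0.3112]
orientation: [-180.0, -0.1, 176.7]
force: [0.3, 0.1, -0.3]
opening: 0.08
gripper_force: 0.0
```

Emit:
apply_moves([
  {"fingers":80,"delta_pos":[0,0,0],"angular":[0,0,5]},
  {"fingers":80,"delta_pos":[0,0,0],"angular":[0,0,5]},
])

```text
clock: 9.55
tool_pos: [0.5808, 0.115, 0.3113]
orientation: [-180.0, -0.1, 172.0]
force: [-0.1, 0.4, -0.5]
opening: 0.08
gripper_force: 0.0
```

```bash
python3 look.py 5 wrist scene side; python3 - <<'E'
import cv2,numpy as np
a=cv2.imread("pics/wrist5.png");b=cv2.imread("pics/side4.png")[250:310,270:330];c=cv2.imread("pics/scene4.png")[205:255,320:380]
cv2.imwrite("pics/c5.png",np.hstack([cv2.resize(a,(400,300)),cv2.resize(b,(180,300))[:, :],cv2.resize(c,(200,300))]))
E
```

```text
wrist blue [ 291  122   46   47 1737] [313.475  144.9171] [101.2153 146.479  176.194 ] [0.5148 0.115  0.1   ]
wrist blue [339 316  13   8  88] [344.8409 319.2614] [ 45.1364  78.0909 142.125 ] [0.7265 0.1229 0.1   ]
wrist cork [  63  101   65   69 1450] [102.8552 130.1366] [143.4441 104.5359  64.6007] [ 0.4616 -0.1551  0.01  ]
wrist cork [ 107  184   64   61 2974] [138.5185 213.846 ] [142.9233 104.1678  63.842 ] [ 0.5758 -0.1426  0.01  ]
scene blue [322 165  22  33 601] [332.2829 180.8885] [37.2829 57.6556 69.9534] [0.3689 0.2174 0.1   ]
scene blue [394 191  34  29 269] [411.8662 206.5428] [28.8253 50.0892 89.0483] [0.6226 0.2767 0.1   ]
scene blue [341 221  18  24 337] [349.3561 231.6973] [43.0772 65.7774 79.5519] [0.5463 0.0722 0.1   ]
scene cork [255 282  31  21 221] [268.8462 294.4796] [68.4389 50.1267 30.0452] [ 0.4761 -0.1839  0.01  ]
scene cork [291 293  33  27 679] [307.1429 305.6613] [94.4035 68.0103 39.0677] [ 0.5787 -0.1454  0.01  ]
side blue [290 266  20  29 424] [299.6014 279.1274] [59.8042 83.0708 99.8679] [0.474 0.163 0.1  ]
side cork [326 232  26  14 242] [338.2025 238.0868] [104.6446  77.6983  51.4132] [ 0.5787 -0.146   0.01  ]
side cork [375 244  14  12  60] [382.4667 250.7833] [139.6667 103.1667  67.8667] [ 0.435  -0.1734  0.01  ]
9.7 [0.5813 0.115  0.3118] [-179.982    -0.0455  172.1588] [ 0.7056 -0.09   -0.5267]
```

View pics/c5.png

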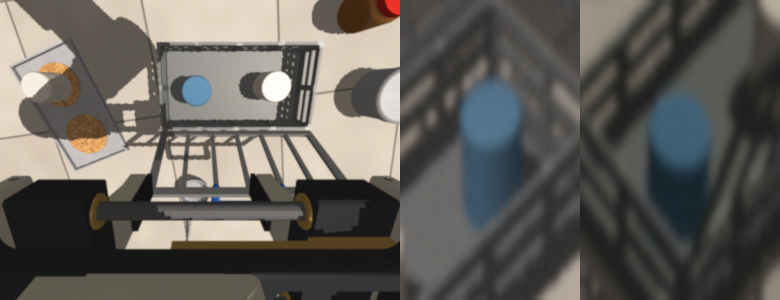

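```bash
python3 - <<'E'
from h import *
import pickle
D=pickle.load(open("d5.pkl","rb"))
cw,iw=D["wrist"];cs=D["side"][0];cc=D["scene"][0]
hsv=cv2.cvtColor(iw,cv2.COLOR_RGB2HSV)
s,ct,m=[b for b in blobs(iw,(95,90,110),(108,255,255),300)][0];print(s,ct)
k=max(cv2.findContours(m.astype(np.uint8),0,1)[0],key=len);e=cv2.minEnclosingCircle(k);print(e)
print(tri(ray(cw,*e[0]),ray(cs,300,272),ray(cc,350,227)),tri(ray(cw,*e[0]),ray(cs,300,272)),onz(cw,*e[0],.071))
s,ct,m=[b for b in blobs(iw,(5,100,40),(20,255,255),1000) if b[0][1]>150 and b[0][0]<180][0]
k=max(cv2.findContours(m.astype(np.uint8),0,1)[0],key=len);q=np.array([onz(cw,*x[0],.01)[:2] for x in k],np.float32);c=cv2.minEnclosingCircle(q);print("coaster",s,c)
print("coaster tri",tri(ray(cw,*ct),ray(cs,339.2,238.6),ray(cc,307,305.7)))
E
```

```text
[ 291  122   46   47 1721] [313.6531 144.9762]
((313.5833435058594, 145.0), 23.629322052001953)
(array([0.5168, 0.1136, 0.0703]), [np.float64(0.0010366698468448137), np.float64(0.0019009871832178036), np.float64(0.0021464046111210416)]) (array([0.5153, 0.1138, 0.0719]), [np.float64(0.0007961141846560709), np.float64(0.0007961141846559672)]) [0.516  0.1143 0.071 ]
coaster [ 107  184   64   61 3073] ((0.5767397880554199, -0.1430356502532959), 0.04462062567472458)
coaster tri (array([ 0.5764, -0.1451,  0.0082]), [np.float64(0.0012364698911931432), np.float64(0.002047312746725817), np.float64(0.0012591870986988591)])
```

Emit:
apply_moves([
  {"fingers":70,"delta_pos":[30,-5,0],"angular":[0,0,0]},
  {"fingers":70,"delta_pos":[64,-10,20],"angular":[0,0,0]},
  {"fingers":70,"delta_pos":[64,-10,65],"angular":[0,0,0]},
  {"fingers":70,"delta_pos":[64,-10,110],"angular":[0,0,0]},
  {"fingers":70,"delta_pos":[64,-10,150],"angular":[0,0,0]},
  {"fingers":70,"delta_pos":[64,-10,190],"angular":[0,0,0]},
  {"fingers":70,"delta_pos":[64,-10,210],"angular":[0,0,0]},
  {"fingers":70,"delta_pos":[64,-10,210],"angular":[0,0,0]},
])

```text
clock: 10.5
tool_pos: [0.5148, 0.1129, 0.0992]
orientation: [-179.8, -0.3, 172.1]
force: [0.3, -0.0, 1.4]
opening: 0.0701
gripper_force: 0.0
```

Emit:
apply_moves([
  {"fingers":70,"delta_pos":[-1,1,15],"angular":[0,0,0]},
  {"fingers":70,"delta_pos":[-1,1,30],"angular":[0,0,0]},
  {"fingers":70,"delta_pos":[-1,1,45],"angular":[0,0,0]},
  {"fingers":70,"delta_pos":[-1,1,58],"angular":[0,0,0]},
  {"fingers":70,"delta_pos":[-1,1,68],"angular":[0,0,0]},
  {"fingers":70,"delta_pos":[-1,1,68],"angular":[0,0,0]},
  {"fingers":70,"delta_pos":[-1,1,68],"angular":[0,0,0]},
])

```text
clock: 11.2
tool_pos: [0.5186, 0.1151, 0.035]
orientation: [180.0, 0.0, 172.0]
force: [-0.2, 0.2, 0.3]
opening: 0.0701
gripper_force: 0.0
```

Emit:
apply_moves([
  {"fingers":48,"delta_pos":[0,0,0],"angular":[0,0,0]},
  {"fingers":48,"delta_pos":[0,0,0],"angular":[0,0,0]},
  {"fingers":48,"delta_pos":[0,0,0],"angular":[0,0,0]},
  {"fingers":48,"delta_pos":[0,0,0],"angular":[0,0,0]},
  {"fingers":48,"delta_pos":[0,0,0],"angular":[0,0,0]},
])

```text
clock: 11.7
tool_pos: [0.5185, 0.1151, 0.0349]
orientation: [180.0, 0.1, 172.0]
force: [-1.3, 0.1, 6.4]
opening: 0.056
gripper_force: 30.0
```

Emit:
apply_moves([
  {"fingers":48,"delta_pos":[0,0,-10],"angular":[0,0,0]},
  {"fingers":48,"delta_pos":[0,0,-30],"angular":[0,0,0]},
  {"fingers":48,"delta_pos":[0,0,-60],"angular":[0,0,0]},
  {"fingers":48,"delta_pos":[0,0,-90],"angular":[0,0,0]},
  {"fingers":48,"delta_pos":[0,0,-120],"angular":[0,0,0]},
  {"fingers":48,"delta_pos":[0,0,-120],"angular":[0,0,0]},
])

```text
clock: 12.3
tool_pos: [0.5202, 0.1158, 0.1588]
orientation: [179.8, 0.3, 172.0]
force: [-0.3, -0.4, -2.4]
opening: 0.0563
gripper_force: 30.0
```

Emit:
apply_moves([
  {"fingers":48,"delta_pos":[0,-20,0],"angular":[0,0,0]},
  {"fingers":48,"delta_pos":[0,-50,0],"angular":[0,0,0]},
  {"fingers":48,"delta_pos":[-10,-90,0],"angular":[0,0,0]},
  {"fingers":48,"delta_pos":[-30,-130,0],"angular":[0,0,0]},
  {"fingers":48,"delta_pos":[-55,-170,0],"angular":[0,0,0]},
  {"fingers":48,"delta_pos":[-75,-205,0],"angular":[0,0,0]},
  {"fingers":48,"delta_pos":[-90,-230,0],"angular":[0,0,0]},
  {"fingers":48,"delta_pos":[-96,-245,0],"angular":[0,0,0]},
  {"fingers":48,"delta_pos":[-96,-249,0],"angular":[0,0,0]},
  {"fingers":48,"delta_pos":[-96,-249,0],"angular":[0,0,0]},
])

```text
clock: 13.3
tool_pos: [0.5777, -0.1451, 0.1536]
orientation: [180.0, -0.1, 171.9]
force: [-0.7, 0.1, -1.6]
opening: 0.0564
gripper_force: 30.0
```

```bash
python3 look.py 6 scene side wrist; python3 - <<'E'
import cv2,numpy as np
a=cv2.imread("pics/scene6.png")[170:370,200:440];b=cv2.imread("pics/side6.png")[150:350,220:460]
cv2.imwrite("pics/c6.png",np.hstack([cv2.resize(a,(400,333)),cv2.resize(b,(400,333))]))
E
```

```text
scene blue [328 165  16  33 414] [335.2222 180.9493] [42.0725 64.1111 77.413 ] [0.376  0.2232 0.1   ]
scene blue [393 191  35  29 274] [411.7263 206.646 ] [32.5474 55.2883 97.1131] [0.6225 0.276  0.1   ]
scene blue [299 257  18  27 309] [308.8123 271.877 ] [28.3204 43.7929 53.1003] [ 0.5562 -0.1119  0.1   ]
scene cork [254 282  32  21 212] [268.684  294.5802] [67.684  49.9198 30.4906] [ 0.476  -0.1845  0.01  ]
scene cork [292 293  32  26 663] [307.1795 305.6229] [116.1976  84.1176  48.7979] [ 0.5787 -0.1452  0.01  ]
side blue [334 186  14  23 222] [341.7297 197.4369] [38.991  52.8964 62.9775] [ 0.6258 -0.2264  0.1   ]
side cork [326 232  26  15 251] [337.51   238.9562] [139.9761 103.4064  67.9084] [ 0.5777 -0.141   0.01  ]
side cork [363 244  25  12  88] [377.7273 251.8182] [145.8068 108.1023  71.8977] [ 0.4434 -0.1605  0.01  ]
wrist blue [ 256  226  131   96 9272] [321.291  281.0247] [50.3102 71.0829 84.6413] [ 0.5963 -0.1476  0.1   ]
wrist blue [ 271  352  102   26 1739] [321.2818 362.9626] [ 69.912  100.2041 119.594 ] [ 0.6622 -0.1568  0.1   ]
wrist cork [ 225   38   99  113 2810] [291.1423  99.2851] [173.3662 132.2975  82.0751] [ 0.471  -0.1554  0.01  ]
wrist cork [ 275  172   95   71 4400] [321.6193 204.8759] [160.7318 121.1091  74.983 ] [ 0.5629 -0.1427  0.01  ]
wrist cork [191 309  23  59 686] [199.7566 338.4563] [92.9461 73.3848 38.3105] [ 0.6846 -0.2866  0.01  ]
wrist cork [430 309  23  59 684] [443.019  338.3655] [93.0906 73.5029 38.2895] [ 0.7193 -0.0379  0.01  ]
13.45 [ 0.5782 -0.144   0.1543] [179.9843  -0.0004 172.0581] [ 0.4054 -0.4503 -1.7382]
```

View pics/c6.png

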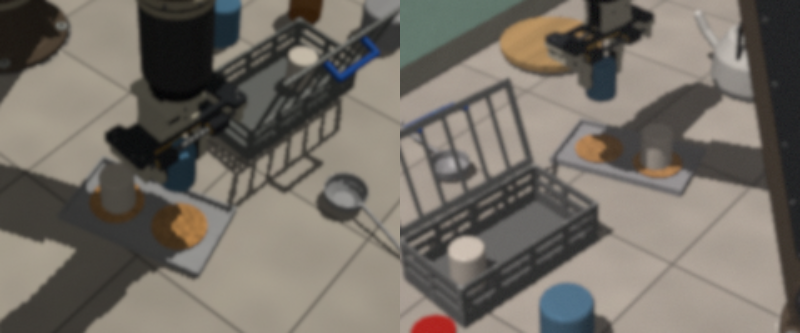

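The cup hangs upright over the free coaster (scene (309,272), side (342,197)). Lower it.

Emit:
apply_moves([
  {"fingers":48,"delta_pos":[0,0,20],"angular":[0,0,0]},
  {"fingers":48,"delta_pos":[0,0,45],"angular":[0,0,0]},
  {"fingers":48,"delta_pos":[0,0,70],"angular":[0,0,0]},
  {"fingers":48,"delta_pos":[0,0,90],"angular":[0,0,0]},
  {"fingers":48,"delta_pos":[0,0,102],"angular":[0,0,0]},
  {"fingers":48,"delta_pos":[0,0,108],"angular":[0,0,0]},
  {"fingers":48,"delta_pos":[0,0,110],"angular":[0,0,0]},
  {"fingers":48,"delta_pos":[0,0,110],"angular":[0,0,0]},
])

```text
clock: 14.25
tool_pos: [0.579, -0.1448, 0.0448]
orientation: [180.0, 0.0, 172.0]
force: [-0.8, -0.1, -2.2]
opening: 0.0564
gripper_force: 30.0
```

Emit:
apply_moves([
  {"fingers":48,"delta_pos":[0,0,1],"angular":[0,0,0]},
  {"fingers":48,"delta_pos":[0,0,2],"angular":[0,0,0]},
  {"fingers":48,"delta_pos":[0,0,3],"angular":[0,0,0]},
  {"fingers":48,"delta_pos":[0,0,4],"angular":[0,0,0]},
  {"fingers":48,"delta_pos":[0,0,4],"angular":[0,0,0]},
])

```text
clock: 14.75
tool_pos: [0.5784, -0.1451, 0.0401]
orientation: [180.0, -0.0, 172.0]
force: [0.3, -0.6, -2.7]
opening: 0.0568
gripper_force: 30.0
```

Emit:
apply_moves([
  {"fingers":48,"delta_pos":[0,0,1],"angular":[0,0,0]},
  {"fingers":48,"delta_pos":[0,0,1],"angular":[0,0,0]},
  {"fingers":48,"delta_pos":[0,0,1.5],"angular":[0,0,0]},
  {"fingers":48,"delta_pos":[0,0,1.5],"angular":[0,0,0]},
])

```text
clock: 15.15
tool_pos: [0.5785, -0.1451, 0.0389]
orientation: [-180.0, 0.0, 172.0]
force: [-1.3, -0.2, 1.2]
opening: 0.0562
gripper_force: 30.0
```

Contact. Release gently, then rise.

Emit:
apply_moves([
  {"fingers":48,"delta_pos":[0,0,0.5],"angular":[0,0,0]},
  {"fingers":48,"delta_pos":[0,0,0.5],"angular":[0,0,0]},
  {"fingers":58,"delta_pos":[0,0,0.5],"angular":[0,0,0]},
  {"fingers":62,"delta_pos":[0,0,0.5],"angular":[0,0,0]},
  {"fingers":72,"delta_pos":[0,0,0.5],"angular":[0,0,0]},
  {"fingers":72,"delta_pos":[0,0,0.5],"angular":[0,0,0]},
  {"fingers":72,"delta_pos":[0,0,0.5],"angular":[0,0,0]},
])

```text
clock: 15.85
tool_pos: [0.5785, -0.1451, 0.0381]
orientation: [-180.0, -0.0, 172.0]
force: [0.7, 0.1, -0.0]
opening: 0.0716
gripper_force: 0.0
```

Emit:
apply_moves([
  {"fingers":72,"delta_pos":[0,0,-20],"angular":[0,0,0]},
  {"fingers":72,"delta_pos":[0,0,-50],"angular":[0,0,0]},
  {"fingers":72,"delta_pos":[0,0,-90],"angular":[0,0,0]},
  {"fingers":72,"delta_pos":[0,0,-130],"angular":[0,0,0]},
  {"fingers":72,"delta_pos":[0,0,-180],"angular":[0,0,0]},
  {"fingers":72,"delta_pos":[0,0,-220],"angular":[0,0,0]},
  {"fingers":72,"delta_pos":[-40,0,-230],"angular":[0,0,0]},
  {"fingers":72,"delta_pos":[-80,0,-230],"angular":[0,0,0]},
  {"fingers":72,"delta_pos":[-80,0,-230],"angular":[0,0,0]},
])

```text
clock: 16.75
tool_pos: [0.6609, -0.1565, 0.2665]
orientation: [-180.0, -0.0, 172.0]
force: [0.2, 1.0, -1.0]
opening: 0.0726
gripper_force: 0.0
```

```bash
python3 look.py 7 scene side wrist; python3 - <<'E'
import cv2,numpy as np
a=cv2.imread("pics/wrist7.png");b=cv2.imread("pics/side7.png")[150:350,200:440]
cv2.imwrite("pics/c7.png",np.hstack([cv2.resize(a,(440,330)),cv2.resize(b,(360,330))]))
E
```

```text
scene blue [394 191  34  29 271] [411.7601 206.6125] [32.5277 55.5055 97.6236] [0.6225 0.2762 0.1   ]
scene blue [297 283  20  29 477] [306.4612 296.7379] [41.4927 63.2683 76.5262] [ 0.6037 -0.1758  0.1   ]
scene cork [255 283  31  20 231] [269.1255 294.5195] [119.0433  87.1385  52.5238] [ 0.4767 -0.1835  0.01  ]
scene cork [292 297  32  23 263] [308.4106 310.0456] [123.962   90.4335  54.1521] [ 0.5904 -0.1539  0.01  ]
side blue [332 217  17  24 329] [339.7538 228.4681] [59.003  81.8055 98.2584] [ 0.5287 -0.084   0.1   ]
side cork [326 235  27  12 103] [338.5049 241.9612] [157.6408 116.7087  77.6505] [ 0.5658 -0.1301  0.01  ]
side cork [361 244  28  12 113] [375.531  250.9469] [157.2212 116.3717  77.0442] [ 0.451  -0.1601  0.01  ]
wrist blue [ 296  101   52   55 2246] [321.3553 127.7053] [ 79.5205 115.3602 139.0717] [ 0.5762 -0.1456  0.1   ]
wrist cork [ 243    0   81   72 1821] [288.7655  43.7282] [181.1966 130.7825  79.7957] [ 0.484  -0.1686  0.01  ]
wrist cork [ 286   89   74   78 1890] [324.0778 128.1709] [186.6323 134.7624  82.419 ] [ 0.5764 -0.1424  0.01  ]
16.9 [ 0.6573 -0.1562  0.2673] [-179.9896   -0.0953  171.9891] [-0.5997  0.9154  0.3813]
```

View pics/c7.png

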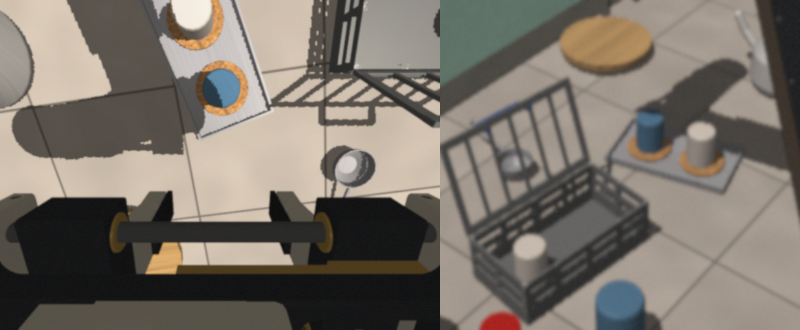

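The blue cup stands mouth down, centred on the coaster with cork visible all round it (wrist (321,128)). The flap stands open, and the white cups and other things are where they were.

```bash
python3 -c "
from plant import ctrl
print(ctrl.close_job())"
```

```text
the job is handed in; nothing more can be done
None
```

I swung the flap open until it rests on its stop, set the blue cup mouth down and wholly on the empty coaster, and handed the job in at about 17 s on the robot's clock; the last pictures show nothing else moved.

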